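# Open the large book rest

### The arm

A 6-joint arm with a two-finger parallel gripper is mounted at the origin on the work surface. World frame = base frame: x ahead of the robot, y to its left, z up, the work surface at z = 0. Lengths are in m, angles in rad, forces in N, time in s.
With the tool pointing down it reaches from about 0.375 to 0.825 m from the base axis. Payload 5.5 kg.
Tool frame: the origin (TCP) lies where the fingers leave the gripper's body, on its centre line; the fingertips stand 73 mm ahead of it and the grasp point (between the pads) lies 54 mm ahead of it; z points along the fingers, y is the line along which they close (so a half turn about z gives the same grasp; the last joint's range is limited). The gripper opens to 85 mm and grips with 20 to 120 N. Pads are 22 mm wide; open, the fingers measure 114 mm over their backs; the gripper's body (76 mm by 85 mm) begins 54 mm behind the grasp point. The pads swing forward as they close: fully open they stand 13 mm farther back than shut.
Start: joints at [1.213, 0.314, -0.047, 1.21, 0, 1.571], TCP at [0.21, 0.562, 0.304] pointing down, gripper open.
Joint ranges: [-2.67, 2.67], [-0.69, 1.73], [-1.03, 1.25], [-2.08, 2.16], [-1.42, 1.45], [-3.14, 3.14]. Speed limits (rad/s): [2.39, 2.39, 3.01, 3.14, 3.14, 3.14].

### API

Orientations are given as a unit quaternion [x, y, z, w].
In Python, from workcell import ctrl gives the robot as it stands.
- The arm moves only by the tool step_arm, never from a script. Its argument "plan" is a list of rows, each an object of numbers: "rx", "ry", "rz": the turn, a rotation vector about the tool's x, y, z in degrees; "tx", "ty", "tz": the shift along the tool's x, y, z in m; "fingers": the closure, from -1 (fully open) to 1 (shut). In form: [{"rx": .., "ry": .., "rz": .., "tx": .., "ty": .., "tz": .., "fingers": ..}, ...]. A call has 1 to 5 rows; each row shifts and turns the commanded pose from where the row before left it, along the tool's axes as they then stand; what a row does not reach is not made up. A row lasts 1/8 s, in which the tool goes at most 62.5 mm and 10.7 degrees, less where a joint would pass 70% of its speed; a pose out of reach is approached as far as the arm can. A call is refused whole if a number of a shift passes 0.0625 or a number of a turn 10.7, either way. A call with a gripper value outside its range is refused whole. The fingers move at their own pace and stop on an object; "force" is the grip in N (left out, the last holds). Time passes only in rows, so rows that do not move let the fingers close. It gives the time, the measured TCP pose, the force, the opening and the grip force at its end, in the units of the state.
- ctrl.state(): the state, without advancing time (a new reading comes with each control period).
- ctrl.camera(name): name is "side" or "top" or "wrist"; returns the picture (480x640x3 uint8, red, green, blue); there is no depth.
- ctrl.calibration(name): a dict with "camera_matrix" (3x3 intrinsics, pixels), "T" (4x4, takes a point from camera to world coordinates); the wrist camera has in their place "mount" (4x4, takes a point from camera to tool coordinates, whose origin is the TCP and whose axes are the flange's). Camera axes: x right, y up, looking along -z (the intrinsics and any distortion apply to the point x, -y, -z); pixel columns grow to the right and rows downward; lengths in m; the calibration is good to about 2 mm. A picture is of the moment at which its call begins: read the wrist's pose just before it. calibration takes no time and is no camera call.
- ctrl.sign_off(): hands the job in; it is judged then, once.
The state is a dict: "time_s": time; "joints": joint angles; "joint_vel": joint speeds; "joint_torque": joint torques, N m; "position": TCP position; "tool_rot": TCP orientation; "ft_force": force on the tool from outside, world axes, zero at the start; "wrist_torque": the same for the moment, N m; "gripper_width": finger opening in m; "gripper_force": force on a finger pad.
Only numpy, scipy, OpenCV 4.12 (cv2) and the standard library are available. Lean on these libraries where they do the work, as an engineer would, in place of code of your own. Each camera call takes 0.05 s, during which the arm holds its last target. There are 200 camera calls.

### The job

Two folding wooden book rests lie folded flat on the reading-room desk. Open the larger one for the big ledger: lift its panel by the steel tongue on the free edge until the stand snaps over and stands fully open by itself. Leave the smaller one folded.

Things in the scene. Friction and masses are not known exactly. Their poses are not given: they have to be found in the camera images.
- large_rest (a joint): The larger folding book rest: pale wooden panel 240 mm wide (along the hinge) x 150 deep x 10; dark base fixed to the desk. 0 rad = folded flat, 1.05 = fully open at its stop. An over-centre spring holds it at either end: below about 0.65 rad it pulls shut (about 2 to 3 N to lift at the tongue), let go beyond 0.8 it snaps fully open and stays.
- large_rest_tongue (a point): On the larger rest's flat steel tongue (24 mm wide, 8 thick, sticking out 50 from the middle of the panel's free edge): centre line, mid-thickness, 34 mm from the panel, 36 above the desk when folded, clear all round. Turns with the panel: x points to the hinge axis, which is level and 184 mm away, y runs along the hinge (across the tongue), z up from the panel. Opening lifts it on that arc.
- small_rest (a joint): The smaller folding book rest: pale wooden panel 140 mm wide (along the hinge) x 105 deep x 10; dark base fixed to the desk. 0 rad = folded flat, 1.05 = fully open at its stop. An over-centre spring holds it at either end: below about 0.65 rad it pulls shut (about 1 to 2 N to lift at the tongue), let go beyond 0.8 it snaps fully open and stays.
- small_rest_tongue (a point): On the smaller rest's flat steel tongue (24 mm wide, 8 thick, sticking out 50 from the middle of the panel's free edge): centre line, mid-thickness, 34 mm from the panel, 36 above the desk when folded, clear all round. Turns with the panel: x points to the hinge axis, which is level and 139 mm away, y runs along the hinge (across the tongue), z up from the panel. Opening lifts it on that arc.
There are look-alikes about, which are no part of the job. What is shaped like the part that bears small_rest but blue, green or red is not meant.

How it is judged:
By the outcome, as a careful person would: the job done as asked, in the order asked, and still so for the second after the job is handed in, with the robot touching nothing.
It also fails if it takes over 32 s, if anything falls off the work surface, if the arm or the gripper's body presses on something with over 40 N, if the wrist force passes 120 N, or if a joint passes its speed limit or range.

## Working session

There is one attempt and no reset: what is moved stays moved. The work goes in short steps, Python scripts to look and compute and a tool call to move; the robot and the scene stay as the last step left them, time stands still between calls to the robot, and variables do not carry over. Pictures are saved under pics/ and viewed, at most 10 in all, crops included, and the job is handed in when it is done.

Besides the shell and the picture viewer there is one more tool, called after "Request:" by a JSON object that holds its "fn" and its "kwargs". step_arm: Moves the arm, as the interface text tells. Its arguments: {"type":"object","properties":{"plan":{"type":"array"},"force":{"type":"number"}},"required":["plan"]}

```bash
mkdir -p pics; python3 - <<'E'
from workcell import ctrl
import cv2
s=ctrl.state();print(s)
for n in("top","side"):
    cv2.imwrite(f"pics/{n}0.png",ctrl.camera(n)[:,:,::-1]);print(n,ctrl.calibration(n))
print(ctrl.calibration("wrist"))
E
```

```text
{'time_s': 0.0, 'joints': array([ 1.21300575e+00,  3.14271486e-01, -4.80992608e-02,  1.21022063e+00,
        3.55419825e-05,  1.57081715e+00]), 'joint_vel': array([-3.57346036e-07, -4.40566559e-04,  8.32336315e-04,  1.48431448e-03,
        1.89779031e-03, -6.13766965e-04]), 'joint_torque': array([ 1.73106055e-04, -5.39588642e+01,  3.39749873e+01,  1.90988614e-02,
        2.51902575e-04,  4.35965504e-06]), 'position': array([0.20994935, 0.56156455, 0.30299837]), 'tool_rot': array([ 1.77952793e-01,  9.84038616e-01, -8.80041346e-04, -1.77186225e-04]), 'ft_force': array([-0.89828003, -0.28959182, -0.18434571]), 'wrist_torque': array([0.01339776, 0.01813639, 0.01044828]), 'gripper_force': 0.0, 'gripper_width': 0.08584680229135903}
top {'camera_matrix': array([[519.98564364,   0.        , 317.87346487],
       [  0.        , 519.98564364, 245.21083242],
       [  0.        ,   0.        ,   1.        ]]), 'T': array([[ 0.01445243,  0.99569704, -0.09153429,  0.46626504],
       [-0.99964019,  0.01231924, -0.0238271 , -0.04261024],
       [-0.02259694,  0.09184572,  0.99551682,  1.27100471],
[... 316 characters left out ...]
-0.04419258, -0.61260082,  0.78915603,  0.84813521],
       [-0.01919542,  0.79030262,  0.61241595,  0.7285709 ],
       [ 0.        ,  0.        ,  0.        ,  1.        ]])}
{'camera_matrix': array([[360.93118346,   0.        , 320.70256556],
       [  0.        , 360.93118346, 236.24267069],
       [  0.        ,   0.        ,   1.        ]]), 'mount': array([[-2.10444236e-04,  9.49975166e-01,  3.12325375e-01,
         8.08039173e-02],
       [ 9.99999683e-01,  4.39649685e-04, -6.63449496e-04,
        -1.26206348e-05],
       [-7.67574298e-04,  3.12325137e-01, -9.49974958e-01,
        -7.02120333e-02],
       [ 0.00000000e+00,  0.00000000e+00,  0.00000000e+00,
         1.00000000e+00]])}
```

View pics/top0.png

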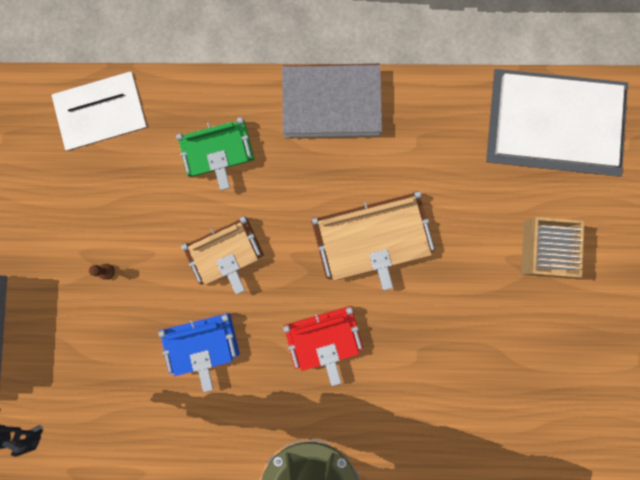

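View pics/side0.png

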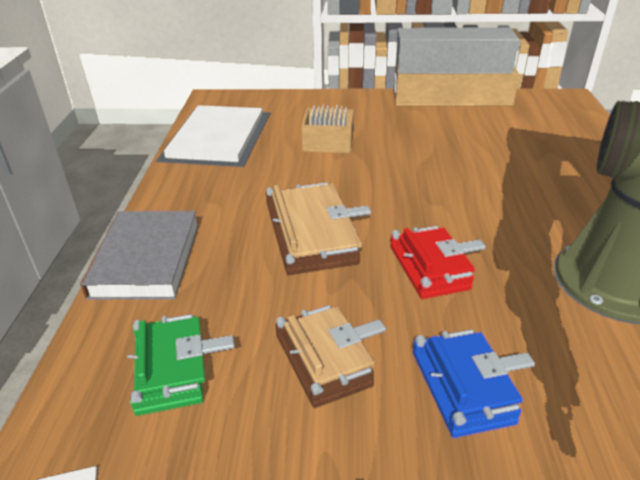

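The large pale rest is the one right of centre in the top view, with its tongue from about (381,262) to (388,289). The small pale rest is at (222,250). The coloured ones are look-alikes.

```bash
cat > h.py <<'E'
import numpy as np, cv2
from workcell import ctrl
from scipy.spatial.transform import Rotation as R
def cast(n,uv,z):
    c=ctrl.calibration(n);K=c["camera_matrix"]
    if n=="wrist":
        s=ctrl.state();W=np.eye(4);W[:3,:3]=R.from_quat(s["tool_rot"]).as_matrix();W[:3,3]=s["position"];T=W@c["mount"]
    else:T=c["T"]
    u=np.atleast_2d(uv).astype(float)
    d=np.c_[(u[:,0]-K[0,2])/K[0,0],-(u[:,1]-K[1,2])/K[1,1],-np.ones(len(u))]@T[:3,:3].T
    return T[:3,3]+d*((z-T[2,3])/d[:,2])[:,None]
def steel(im,box):
    h=cv2.cvtColor(im,cv2.COLOR_RGB2HSV);m=((h[...,1]<60)&(h[...,2]>130)).astype(np.uint8)
    k=np.zeros_like(m);x0,y0,x1,y1=box;k[y0:y1,x0:x1]=m[y0:y1,x0:x1]
    cs=cv2.findContours(k,cv2.RETR_EXTERNAL,cv2.CHAIN_APPROX_NONE)[0]
    return max(cs,key=cv2.contourArea)
E
python3 - <<'E'
from h import *
for n,box in(("top",(360,240,410,300)),("side",(322,195,380,228))):
    im=cv2.cvtColor(cv2.imread(f"pics/{n}0.png"),cv2.COLOR_BGR2RGB)
    c=steel(im,box)[:,0];P=cast(n,c,.040)[:,:2].astype(np.float32)
    print(n,len(c),c.min(0),c.max(0),cv2.minAreaRect(P),"\n",cv2.boxPoints(cv2.minAreaRect(P)))
# panel corners of large, top view: hinge/free corners by eye
print(cast("top",[[314,220],[418,197],[434,249],[328,279]],.041))
E
```

```text
top 104 [369 249] [392 289] ((0.5234977602958679, -0.16701211035251617), (0.09213349968194962, 0.04476241022348404), 14.309276580810547) 
 [[ 0.47332853 -0.15671094]
 [ 0.48439187 -0.20008461]
 [ 0.573667   -0.17731328]
 [ 0.56260365 -0.13393961]]
side 98 [327 205] [370 218] ((0.5240801572799683, -0.17066869139671326), (0.09162741154432297, 0.049069974571466446), 12.573718070983887) 
 [[ 0.47402406 -0.15669557]
 [ 0.4847064  -0.20458868]
 [ 0.57413626 -0.18464181]
 [ 0.5634539  -0.1367487 ]]
[[ 0.63967766 -0.00304872  0.041     ]
 [ 0.69782813 -0.25045524  0.041     ]
 [ 0.57376557 -0.28770483  0.041     ]
 [ 0.4995518  -0.03824113  0.041     ]]
```

```bash
cat >> h.py <<'E'
X=np.array([.972,.235,0]);Y=np.array([-.235,.972,0]);Pt=np.array([.495,-.176,.036]);H=Pt+.184*X
def goal(th,tilt,back=0,P=Pt):
    """TCP pose: tongue at opening th, tool tilted forward by tilt deg, retreated by back m along tool z"""
    p=P+.184*X-.184*np.cos(th)*X+[0,0,.184*np.sin(th)]
    t=np.radians(tilt);z=np.sin(t)*X-np.cos(t)*np.array([0,0,1.])
    return p-z*(.054+back),np.c_[np.cross(Y,z),Y,z]
def rel(p,M):
    s=ctrl.state();C=R.from_quat(s["tool_rot"]).as_matrix()
    print("t",s["time_s"],"shift",(C.T@(p-s["position"])).round(4),"turn",np.degrees(R.from_matrix(C.T@M).as_rotvec()).round(2))
E
python3 - <<'E'
from h import *
rel(*goal(0,25,.10)); print(goal(0,25,.10)[0])
E
```

```text
t 0.1 shift [-0.4714 -0.6273  0.1285] turn [ -7.52 -24.28 -33.53]
[ 0.43173912 -0.19129455  0.1755714 ]
```

Request:
{"fn": "step_arm", "kwargs": {"plan": [{"rz": -8.5,"fingers": -1},{"rz": -8.5,"fingers": -1},{"rz": -8.5,"fingers": -1},{"rz": -8.5,"fingers": -1}]}}

```text
validation failed for argument at $.pl...
```

```bash
python3 - <<'E'
from h import *
rel(*goal(0,0,.20)); print(ctrl.state()["joints"])
E
```

```text
t 0.1 shift [-0.5253 -0.591   0.0141] turn [-9.00e-02 -3.00e-02 -3.41e+01]
[ 1.21294016e+00  3.14162963e-01 -4.79869511e-02  1.21022880e+00
 -1.70338590e-05  1.57080912e+00]
```

Request:
{"fn": "step_arm", "kwargs": {"plan": [{"rx": 0,"ry": 0,"rz": -8.5,"tx": 0,"ty": 0,"tz": 0,"fingers": -1},{"rx": 0,"ry": 0,"rz": -8.5,"tx": 0,"ty": 0,"tz": 0,"fingers": -1},{"rx": 0,"ry": 0,"rz": -8.5,"tx": 0,"ty": 0,"tz": 0,"fingers": -1},{"rx": 0,"ry": 0,"rz": -8.5,"tx": 0,"ty": 0,"tz": 0,"fingers": -1}]}}

```text
time_s: 0.6
position: [0.2101, 0.5618, 0.3034]
tool_rot: [-0.12, 0.993, -0.0, -0.0]
ft_force: [-0.4, -0.5, 0.1]
gripper_width: 0.0853
gripper_force: 0.0
```

```bash
python3 - <<'E'
from h import *
rel(*goal(0,0,.20)); print(ctrl.state()["joints"])
E
```

```text
t 0.6 shift [-0.101  -0.7844  0.014 ] turn [-0.05 -0.03  0.19]
[ 1.21296776e+00  3.13921237e-01 -4.76679241e-02  1.21018396e+00
 -3.45703734e-06  9.72470633e-01]
```

Request:
{"fn": "step_arm", "kwargs": {"plan": [{"rx": 0,"ry": 0,"rz": 0,"tx": -0.0067,"ty": -0.052,"tz": 0.001,"fingers": -1},{"rx": 0,"ry": 0,"rz": 0,"tx": -0.0067,"ty": -0.052,"tz": 0.001,"fingers": -1},{"rx": 0,"ry": 0,"rz": 0,"tx": -0.0067,"ty": -0.052,"tz": 0.001,"fingers": -1},{"rx": 0,"ry": 0,"rz": 0,"tx": -0.0067,"ty": -0.052,"tz": 0.001,"fingers": -1},{"rx": 0,"ry": 0,"rz": 0,"tx": -0.0067,"ty": -0.052,"tz": 0.001,"fingers": -1}]}}

```text
time_s: 1.23
position: [0.3035, 0.3153, 0.2986]
tool_rot: [-0.118, 0.993, -0.0, -0.0]
ft_force: [0.0, 0.8, 0.4]
gripper_width: 0.0853
gripper_force: 0.0
```

Request:
{"fn": "step_arm", "kwargs": {"plan": [{"rx": 0,"ry": 0,"rz": 0,"tx": -0.0067,"ty": -0.052,"tz": 0.001,"fingers": -1},{"rx": 0,"ry": 0,"rz": 0,"tx": -0.0067,"ty": -0.052,"tz": 0.001,"fingers": -1},{"rx": 0,"ry": 0,"rz": 0,"tx": -0.0067,"ty": -0.052,"tz": 0.001,"fingers": -1},{"rx": 0,"ry": 0,"rz": 0,"tx": -0.0067,"ty": -0.052,"tz": 0.001,"fingers": -1},{"rx": 0,"ry": 0,"rz": 0,"tx": -0.0067,"ty": -0.052,"tz": 0.001,"fingers": -1}]}}

```text
time_s: 1.85
position: [0.3968, 0.0703, 0.2938]
tool_rot: [-0.118, 0.993, 0.0, 0.0]
ft_force: [1.4, 0.4, -0.3]
gripper_width: 0.0855
gripper_force: 0.0
```

Request:
{"fn": "step_arm", "kwargs": {"plan": [{"rx": 0,"ry": 0,"rz": 0,"tx": -0.0067,"ty": -0.052,"tz": 0.001,"fingers": -1},{"rx": 0,"ry": 0,"rz": 0,"tx": -0.0067,"ty": -0.052,"tz": 0.001,"fingers": -1},{"rx": 0,"ry": 0,"rz": 0,"tx": -0.0067,"ty": -0.052,"tz": 0.001,"fingers": -1},{"rx": 0,"ry": 0,"rz": 0,"tx": -0.0067,"ty": -0.052,"tz": 0.001,"fingers": -1},{"rx": 0,"ry": 0,"rz": 0,"tx": -0.0067,"ty": -0.052,"tz": 0.001,"fingers": -1}]}}

```text
time_s: 2.48
position: [0.4901, -0.1747, 0.2886]
tool_rot: [-0.117, 0.993, 0.0, -0.0]
ft_force: [1.3, 0.8, -0.3]
gripper_width: 0.0856
gripper_force: 0.0
```

```bash
python3 - <<'E'
from h import *
rel(*goal(0,0,.20)); rel(*goal(0,25,.10)); print(ctrl.state()["joints"])
cv2.imwrite("pics/w1.png",ctrl.camera("wrist")[:,:,::-1])
E
```

```text
t 2.475 shift [-0.0045 -0.0024 -0.0014] turn [ 0.02 -0.01 -0.11]
t 2.475 shift [ 0.0606 -0.0026  0.1131] turn [ -0.   -25.01  -0.11]
[-3.42544349e-01  1.71369517e-01 -2.65140073e-01  1.13459990e+00
  2.33794812e-04 -5.77863222e-01]
```

View pics/w1.png

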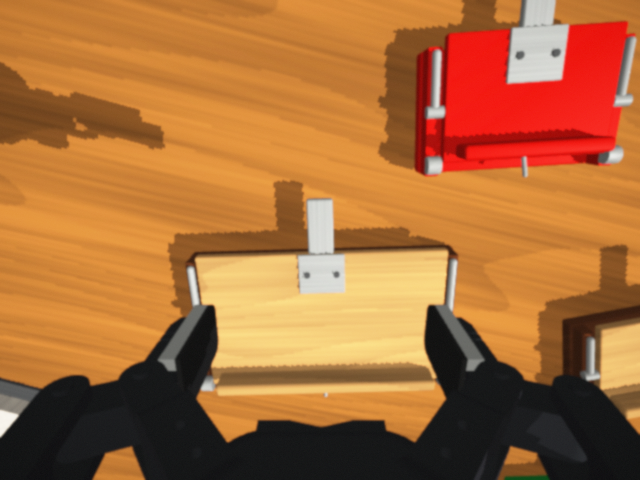

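The wrist view shows the tongue tip at about (320,199) with its root at (321,253), almost square to the tool. The red look-alike is about 95 mm to one side, so it is clear.

```bash
python3 - <<'E'
from h import *
im=cv2.cvtColor(cv2.imread("pics/w1.png"),cv2.COLOR_BGR2RGB)
c=steel(im,(290,190,360,254))[:,0]
P=cast("wrist",c,.040);r=cv2.minAreaRect(P[:,:2].astype(np.float32));print(c.min(0),c.max(0),r)
E=cast("wrist",[[320.5,199.5],[321.5,252]],.040);print(E);print("pt",E[0]+.016*X, "len",np.linalg.norm(E[1]-E[0]))
E
```

```text
[307 199] [333 253] ((0.5070104598999023, -0.1774415820837021), (0.05227060988545418, 0.02363542839884758), 14.385424613952637)
[[ 0.48211804 -0.18297501  0.04      ]
 [ 0.53096712 -0.17048624  0.04      ]]
pt [ 0.49767004 -0.17921501  0.04      ] len 0.050420251818189724
```

Request:
{"fn": "step_arm", "kwargs": {"plan": [{"rx": 0,"ry": -8.4,"rz": 0,"tx": 0.02,"ty": -0.001,"tz": 0,"fingers": -1},{"rx": 0,"ry": -8.3,"rz": 0,"tx": 0.02,"ty": -0.001,"tz": 0,"fingers": -1},{"rx": 0,"ry": -8.3,"rz": 0,"tx": 0.02,"ty": 0,"tz": 0,"fingers": -1},{"rx": 0,"ry": 0,"rz": 0,"tx": 0,"ty": 0,"tz": 0,"fingers": -1}]}}

```text
time_s: 3.02
position: [0.4289, -0.1878, 0.2776]
tool_rot: [-0.113, 0.97, 0.026, 0.213]
ft_force: [-0.2, 0.9, -0.1]
gripper_width: 0.0854
gripper_force: 0.0
```

```bash
sed -i 's/^X=.*/X=np.array([.9707,.2402,0]);Y=np.array([-.2402,.9707,0]);Pt=np.array([.4965,-.178,.036])/' h.py; python3 - <<'E'
from h import *
rel(*goal(0,25,.10)); rel(*goal(0,25)); print(ctrl.state()["joints"])
E
```

```text
t 3.025 shift [ 0.0401 -0.007   0.0938] turn [-0.08 -0.19 -0.63]
t 3.025 shift [ 0.0398 -0.0069  0.1938] turn [-0.08 -0.19 -0.63]
[-0.58319947 -0.13318342 -0.67337952  0.72581688  0.31252928 -0.76599726]
```

Request:
{"fn": "step_arm", "kwargs": {"plan": [{"rx": 0,"ry": 0,"rz": -0.6,"tx": 0.02,"ty": -0.0035,"tz": 0.047,"fingers": -1},{"rx": 0,"ry": 0,"rz": 0,"tx": 0.02,"ty": -0.0035,"tz": 0.047,"fingers": -1},{"rx": 0,"ry": 0,"rz": 0,"tx": 0,"ty": 0,"tz": 0,"fingers": -1}]}}

```text
time_s: 3.4
position: [0.4369, -0.1934, 0.175]
tool_rot: [-0.12, 0.97, 0.027, 0.212]
ft_force: [-1.0, 0.7, 0.4]
gripper_width: 0.0854
gripper_force: 0.0
```

```bash
python3 - <<'E'
from h import *
rel(*goal(0,25)); print(ctrl.state()["joints"])
cv2.imwrite("pics/w2.png",ctrl.camera("wrist")[:,:,::-1])
E
```

```text
t 3.4 shift [0.0024 0.0004 0.098 ] turn [ 0.13 -0.34  0.14]
[-0.58427576  0.00273918 -0.81109199  0.45727265  0.31361821 -0.78208098]
```

View pics/w2.png

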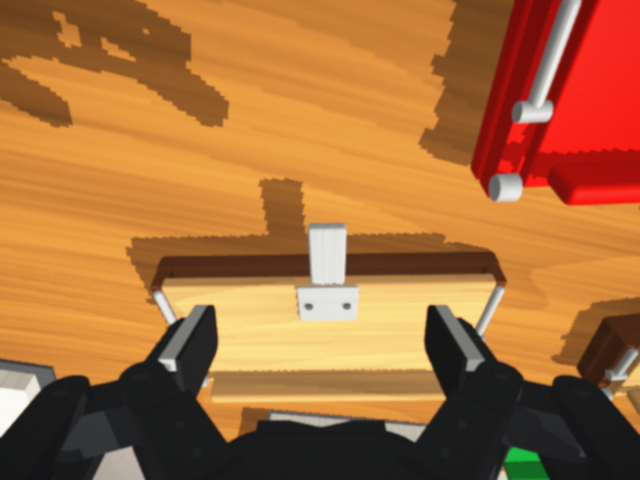

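The tongue's top face now spans about (309–346,224) to (328,283). Its centre is about 7 px right of the finger centre. The red rest is close by, at (490,190).

```bash
python3 - <<'E'
from h import *
E=cast("wrist",[[327.5,225],[328,283],[310,228],[346,228]],.040);p=E[0]+.016*X
print(E,p,np.linalg.norm(E[0]-E[1]),np.linalg.norm(E[2]-E[3]))
p[2]=.036;rel(*goal(0,25,0,p))
print(cast("wrist",[[475,185],[505,200]],.04))
E
```

```text
[[ 0.48031324 -0.17919846  0.04      ]
 [ 0.53412601 -0.16458636  0.04      ]
 [ 0.48536797 -0.18911809  0.04      ]
 [ 0.47990541 -0.16740727  0.04      ]] [ 0.49584444 -0.17535526  0.04      ] 0.0557613409526808 0.02238747607687501
t 3.45 shift [0.0048 0.0045 0.0997] turn [-0.   -0.16  0.22]
[[ 0.43130766 -0.10664861  0.04      ]
 [ 0.43651924 -0.08423185  0.04      ]]
```

Request:
{"fn": "step_arm", "kwargs": {"plan": [{"rx": 0,"ry": 0,"rz": 0,"tx": 0.002,"ty": 0.0035,"tz": 0.04,"fingers": -1},{"rx": 0,"ry": 0,"rz": 0,"tx": 0.001,"ty": 0,"tz": 0.03,"fingers": -1},{"rx": 0,"ry": 0,"rz": 0,"tx": 0.001,"ty": 0,"tz": 0.028,"fingers": -1},{"rx": 0,"ry": 0,"rz": 0,"tx": 0,"ty": 0,"tz": 0,"fingers": -1}]}}

```text
time_s: 3.95
position: [0.4757, -0.1827, 0.0883]
tool_rot: [-0.121, 0.969, 0.024, 0.215]
ft_force: [-0.4, -0.1, 0.0]
gripper_width: 0.0854
gripper_force: 0.0
```

```bash
python3 - <<'E'
from h import *
rel(*goal(0,25)); print(ctrl.state()["ft_force"])
cv2.imwrite("pics/w3.png",ctrl.camera("wrist")[:,:,::-1])
E
```

```text
t 3.95 shift [ 0.0028 -0.0004  0.0024] turn [-0.13 -0.    0.32]
[-0.43886012 -0.06522884  0.00488169]
```

View pics/w3.png

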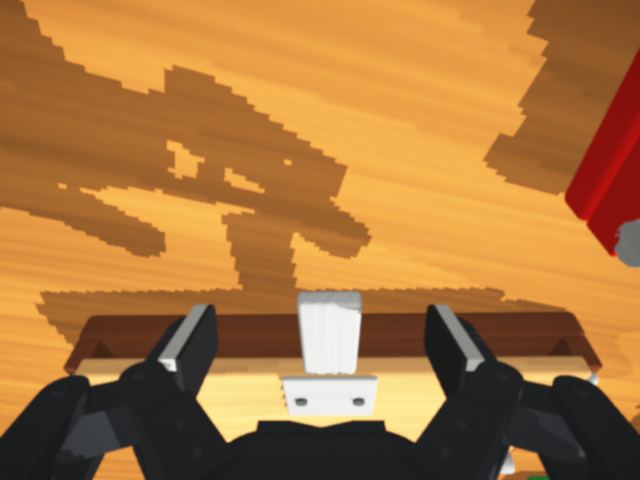

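The tongue sits between the open fingers, centred at about column 330, so I shift 3 mm and close.

Request:
{"fn": "step_arm", "kwargs": {"plan": [{"rx": 0,"ry": 0,"rz": 0,"tx": 0.001,"ty": 0.003,"tz": 0.002,"fingers": -1},{"rx": 0,"ry": 0,"rz": 0,"tx": 0,"ty": 0,"tz": 0,"fingers": 1},{"rx": 0,"ry": 0,"rz": 0,"tx": 0,"ty": 0,"tz": 0,"fingers": 1},{"rx": 0,"ry": 0,"rz": 0,"tx": 0,"ty": 0,"tz": 0,"fingers": 1},{"rx": 0,"ry": 0,"rz": 0,"tx": 0,"ty": 0,"tz": 0,"fingers": 1}], "force": 40}}

```text
time_s: 4.62
position: [0.4732, -0.1799, 0.0857]
tool_rot: [-0.12, 0.969, 0.024, 0.215]
ft_force: [-4.8, -0.9, 6.2]
gripper_width: 0.0232
gripper_force: 38.7
```

```bash
python3 - <<'E'
from h import *
s=ctrl.state();print(s["gripper_width"],s["gripper_force"],s["ft_force"])
# arc in 12 steps of 0.075 rad to 0.9, turning with the panel; per-step shift in tool axes
a,M=goal(0,25);d=.075
b,N=goal(d,25-np.degrees(d));print("full",(M.T@(b-a)).round(4),np.degrees(R.from_matrix(M.T@N).as_rotvec()).round(2))
E
```

```text
0.023223352435823477 38.684173822402954 [-4.76103923 -0.93518676  6.2334671 ]
full [-0.0103  0.     -0.0121] [-0.   4.3  0. ]
```

Request:
{"fn": "step_arm", "kwargs": {"plan": [{"rx": 0,"ry": 4.3,"rz": 0,"tx": -0.0103,"ty": 0,"tz": -0.0121,"fingers": 1},{"rx": 0,"ry": 4.3,"rz": 0,"tx": -0.0103,"ty": 0,"tz": -0.0121,"fingers": 1},{"rx": 0,"ry": 4.3,"rz": 0,"tx": -0.0103,"ty": 0,"tz": -0.0121,"fingers": 1},{"rx": 0,"ry": 4.3,"rz": 0,"tx": -0.0103,"ty": 0,"tz": -0.0121,"fingers": 1}]}}

```text
time_s: 5.12
position: [0.4965, -0.1738, 0.1448]
tool_rot: [-0.123, 0.99, 0.006, 0.067]
ft_force: [3.3, 0.4, -3.2]
gripper_width: 0.0231
gripper_force: 41.7
```

```bash
python3 - <<'E'
from h import *
s=ctrl.state();print(s["gripper_width"],s["ft_force"],s["joints"].round(2),s["joint_vel"].round(2))
for th in(.25,.3,.35):rel(*goal(th,25-np.degrees(th)))
E
```

```text
0.023092048089043696 [ 3.33808203  0.38429048 -3.20721658] [-0.37  0.23 -0.56  0.67  0.07 -0.62] [ 0.26  0.21  0.69  0.92 -0.38  0.21]
t 5.125 shift [ 0.0066 -0.004   0.0095] turn [-0.25 -2.98  0.23]
t 5.125 shift [ 0.0002 -0.0041  0.001 ] turn [-0.25 -0.11  0.23]
t 5.125 shift [-0.0065 -0.0041 -0.0072] turn [-0.26  2.75  0.22]
```

Tracking the arc well, with low forces. Continuing.

Request:
{"fn": "step_arm", "kwargs": {"plan": [{"rx": 0,"ry": 4.3,"rz": 0,"tx": -0.0103,"ty": 0,"tz": -0.0121,"fingers": 1},{"rx": 0,"ry": 4.3,"rz": 0,"tx": -0.0103,"ty": 0,"tz": -0.0121,"fingers": 1},{"rx": 0,"ry": 4.3,"rz": 0,"tx": -0.0103,"ty": 0,"tz": -0.0121,"fingers": 1},{"rx": 0,"ry": 4.3,"rz": 0,"tx": -0.0103,"ty": 0,"tz": -0.0121,"fingers": 1}]}}

```text
time_s: 5.62
position: [0.5353, -0.1637, 0.1937]
tool_rot: [-0.122, 0.989, -0.012, -0.082]
ft_force: [1.8, 0.9, -3.6]
gripper_width: 0.0229
gripper_force: 41.7
```

Request:
{"fn": "step_arm", "kwargs": {"plan": [{"rx": 0,"ry": 4.3,"rz": 0,"tx": -0.0103,"ty": 0,"tz": -0.0121,"fingers": 1},{"rx": 0,"ry": 4.3,"rz": 0,"tx": -0.0103,"ty": 0,"tz": -0.0121,"fingers": 1},{"rx": 0,"ry": 4.3,"rz": 0,"tx": -0.0103,"ty": 0,"tz": -0.0121,"fingers": 1},{"rx": 0,"ry": 4.3,"rz": 0,"tx": -0.0103,"ty": 0,"tz": -0.0121,"fingers": 1},{"rx": 0,"ry": 4.3,"rz": 0,"tx": -0.0103,"ty": 0,"tz": -0.0121,"fingers": 1}]}}

```text
time_s: 6.25
position: [0.6006, -0.1465, 0.2349]
tool_rot: [-0.118, 0.956, -0.034, -0.265]
ft_force: [2.3, 3.5, -0.8]
gripper_width: 0.0231
gripper_force: 41.8
```

```bash
python3 - <<'E'
from h import *
s=ctrl.state();print(s["gripper_width"],s["ft_force"],s["joints"].round(2))
for th in(.9,.975):rel(*goal(th,25-np.degrees(th)))
cv2.imwrite("pics/s4.png",ctrl.camera("side")[:,:,::-1])
E
```

```text
0.02314717546542156 [ 2.28174877  3.49077672 -0.80393123] [-0.15  0.77  0.41  1.71 -0.2  -0.35]
t 6.25 shift [ 0.0094 -0.0055  0.0132] turn [-0.22 -4.42  0.06]
t 6.25 shift [ 0.     -0.0056  0.0003] turn [-0.22 -0.13  0.05]
```

View pics/s4.png

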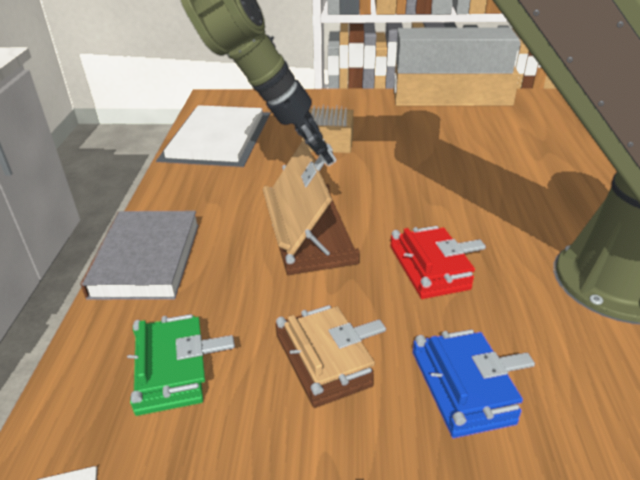

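The large rest is up, at about 0.97 rad and held at (325,160). The small one is still flat. Releasing and backing off.

Request:
{"fn": "step_arm", "kwargs": {"plan": [{"rx": 0,"ry": 0,"rz": 0,"tx": 0,"ty": 0,"tz": 0,"fingers": -1},{"rx": 0,"ry": 0,"rz": 0,"tx": 0,"ty": 0,"tz": 0,"fingers": -1},{"rx": 0,"ry": 0,"rz": 0,"tx": 0,"ty": 0,"tz": 0,"fingers": -1},{"rx": 0,"ry": 0,"rz": 0,"tx": 0,"ty": 0,"tz": 0,"fingers": -1}]}}

```text
time_s: 6.8
position: [0.5998, -0.1477, 0.2352]
tool_rot: [-0.117, 0.957, -0.035, -0.264]
ft_force: [0.6, 0.3, 0.5]
gripper_width: 0.0855
gripper_force: 0.0
```

Request:
{"fn": "step_arm", "kwargs": {"plan": [{"rx": 0,"ry": 0,"rz": 0,"tx": 0,"ty": 0,"tz": -0.02,"fingers": -1},{"rx": 0,"ry": 0,"rz": 0,"tx": 0,"ty": 0,"tz": -0.03,"fingers": -1},{"rx": 0,"ry": 0,"rz": 0,"tx": 0,"ty": 0,"tz": -0.03,"fingers": -1},{"rx": 0,"ry": 0,"rz": 0,"tx": 0,"ty": 0,"tz": -0.03,"fingers": -1},{"rx": 0,"ry": 0,"rz": 0,"tx": 0,"ty": 0,"tz": 0,"fingers": -1}]}}

```text
time_s: 7.42
position: [0.6558, -0.1332, 0.3306]
tool_rot: [-0.117, 0.957, -0.035, -0.262]
ft_force: [0.6, -0.3, -0.1]
gripper_width: 0.0851
gripper_force: 0.0
```

```bash
python3 - <<'E'
from h import *
s=ctrl.state();print(s["time_s"],s["gripper_width"],s["ft_force"],s["position"])
cv2.imwrite("pics/s5.png",ctrl.camera("side")[:,:,::-1])
E
```

```text
7.425 0.08508222414436027 [ 0.60786153 -0.25641015 -0.12467731] [ 0.65581242 -0.13321534  0.33063932]
```

View pics/s5.png

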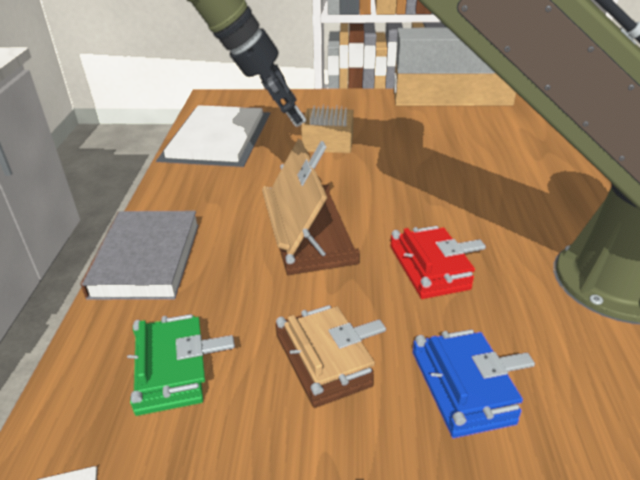

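The large rest stands open by itself, with its tongue tip at (322,147), and the gripper is clear at (298,120). The small rest is still folded.

```bash
python3 -c "
from workcell import ctrl;print(ctrl.sign_off())"
```

```text
the job is handed in; nothing more can be done
None
```

The large book rest is open and standing by itself, the small one is still folded, the gripper is clear of both, and the job was handed in at about 7.5 s.

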